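Gauge on the pressure vessel's air valve

ROBOT

A 6-joint arm with a two-finger parallel gripper is mounted at the origin on the work surface. World frame = base frame: x ahead of the robot, y to its left, z up, the work surface at z = 0. Lengths are in m, angles in rad, forces in N, time in s.
With the tool pointing down it reaches from about 0.3 to 0.775 m from the base axis. Payload 14.6 kg.
Tool frame: the origin (TCP) lies at the very end of the fingers, on their centre line; the grasp point (between the pads) lies 19 mm behind it; y points along the fingers, x is the direction in which the jaws open and shut, and the axes are right-handed (so a half turn about y gives the same grasp; the last joint's range is limited). The gripper opens to 94 mm and grips with 3 to 60 N. Pads are 16 mm wide; open, the fingers measure 119 mm over their backs; the gripper's body (75 mm by 177 mm) begins 78 mm behind the grasp point.
Start: joints at [1.097, 0.3, 1.521, -0, 1.321, -0.067], TCP at [0.218, 0.505, 0.205] pointing down, gripper open.
Joint ranges: [-3.03, 3.03], [-0.79, 2.21], [0.23, 2.52], [-1.04, 4.18], [0, 3.07], [-2.55, 2.55]. Speed limits (rad/s): [2.22, 2.22, 2.57, 3.14, 3.14, 3.14].

INTERFACE

Orientations are given as [roll, pitch, yaw] about the fixed x, y, z axes, in that order (R = Rz(yaw) Ry(pitch) Rx(roll)).
In Python, from station import * gives the robot as it stands.
- The arm moves only by the tool send_rows, never from a script. Its argument "series" is text: rows parted by semicolons, each of 7 numbers parted by spaces: the turn, a rotation vector about the tool's x, y, z in units of 5 degrees (1.0 is 5 degrees), then the shift along the tool's x, y, z in cm, then the opening, from -1 (shut) to 1 (fully open). A call has exactly 10 rows; each row is the pose to reach, as a shift and turn from the pose commanded when the call began, along the tool's axes at that moment; what a row does not reach only later rows make up. A row lasts 1/12 s, in which the tool goes at most 41.7 mm and 7.16 degrees, less where a joint would pass 70% of its speed; a pose out of reach is approached as far as the arm can. A call with a gripper value outside its range is refused whole. The fingers move at their own pace and stop on an object; "newtons" is the grip in N (left out, the last holds). Time passes only in rows, so rows that repeat a pose let the fingers close, or fill a call up. It gives the time, the measured TCP pose, the force and the opening at its end, in the units of the state.
- get_obs(): the state, without advancing time (a new reading comes with each control period).
- camera(name): name is "scene" or "top" or "wrist"; returns the picture (384x512x3 uint8, red, green, blue); there is no depth.
- camera_info(name): a dict with "K" (3x3 intrinsics, pixels), "k1" (the pictures are not rectified: a ray, as slopes to the right and down, at radius r is drawn at 1 + k1 r^2 times it, then the intrinsics apply), "R" (3x3) and "t" (3): a world point X has camera coordinates R X + t; the wrist camera has in their place "mount" (4x4, takes a point from camera to tool coordinates, whose origin is the TCP and whose axes are the tool frame's). Camera axes: x right, y down, z forward; pixel columns grow to the right and rows downward; lengths in m; the calibration is good to about 2 mm. A picture is of the moment at which its call begins: read the wrist's pose just before it. camera_info takes no time and is no camera call.
- hand_in(): hands the job in, once; it reports no verdict.
The state is a dict: "time_s": time; "qpos": joint angles; "joint_vel": joint speeds; "tau": joint torques, N m; "ee_pos": TCP position; "eef_rot": TCP orientation; "force": force on the tool from outside, world axes, zero at the start; "moment": the same for the moment, N m; "grip_width": finger opening in m.
Only numpy, scipy, OpenCV 4.12 (cv2) and the standard library are available. Lean on these libraries where they do the work, as an engineer would, in place of code of your own. Each camera call takes 0.05 s, during which the arm holds its last target. There are 200 camera calls.

TASK

Check the air charge of the larger pressure vessel: of the two pressure gauges standing on the bench take the one whose socket fits over that vessel's thick valve stem, slip it over the stem in line with the leaning valve, and press gently until the spring pin in the valve is about half way down. Finish while still holding the gauge there, steady, with the pin half pressed; leave the smaller vessel, the other gauge and the loose things around as they are.

Things in the scene. Friction and masses are not known exactly. Their poses are not given: they have to be found in the camera images.
- wide_gauge: The gauge for the large valve, 87 mm tall, about 140 g, standing free with its socket down. From the bottom: rubber bell 36 mm across, 18 high, with a round socket 19 wide and 14 deep in its underside; thin neck; square black grip 26 x 26 mm (flats across its x and y) from 28 to 80 mm up; round dial with white face on top. Origin: centre of the bell's mouth (underside); z up.
- wide_gauge_seat (a point): Point on the wide gauge: centre of the flat floor of its socket, 14 mm above the bell's mouth on the gauge's axis. This is what presses the valve pin.
- narrow_gauge: The other gauge, same build and height but slimmer: bell 26 mm across, socket 12 mm wide (does not go over the large stem), square grip 18 x 18 mm, 90 g. Origin: centre of the bell's mouth. Leave it standing.
- large_valve: Brass stem of the large vessel, 14 mm across, 20 mm out of the dome. Origin: centre of its top rim; z points out along the valve, leaning 0.35 rad (20 deg) from vertical. A steel pin 6 mm across stands 8 mm proud of the rim when free: the socket floor meets it 8 mm beyond the rim, the bell then surrounding the stem by 6 mm. Play between stem and socket: 2.5 mm all round.
- large_valve_pin (a joint): How far the large valve's pin is pressed in (m): 0 free, 0.008 flush with the rim. Spring: 2 N to start it moving, then 0.75 N per mm (5 N at half way, 8 N at the bottom); it springs back.
- large_vessel: The larger white pressure vessel: domed cylinder 104 mm across, 115 long, leaning 20 deg forward (to its -x) on a dark steel stand with a 134 mm square foot; fixed. Origin: centre of the foot's underside, on the bench; its valve's rim is 50 mm forward (-x) of the origin and 158 mm above the bench.
- small_vessel: The smaller white vessel, same shape but 72 mm in diameter, foot 102 mm square, with a thin valve stem 8 mm in diameter; fixed, its valve rim at the same height and offset as the large one's. Origin: centre of the foot's underside. Not to be tested.
- small_valve_pin (a joint): Pin of the small vessel's valve, 0 free. Leave it alone.
- tape_roll: Loose white roll of sealing tape lying flat, 56 mm across, 19 mm high, hole 24 mm. Origin: centre of the underside. Leave it.
- fitting: Loose brass shut-off fitting lying along its x, 60 mm long, 27 mm thick, small black lever on top (41 mm high). Origin: under its middle, on the bench. Leave it.
Not all that is in view belongs to the job. What is shaped like the narrow_gauge but red is not meant.

How it is judged:
On the way:
1. the wide gauge is lifted off the bench in the fingers (height (world z) of wide_gauge above 0.03 m and contact force between the fingers and wide_gauge above 1 N), for 0.2 s.
At the end, for the whole second after the job is handed in: Fingers hold the wide gauge, still (under 20 mm/s), its axis within 0.14 rad of the large valve's, socket floor within 4 mm of that axis, pin pressed 2 to 6.2 mm, 1 to 15 N on the vessel; other gauge upright (0.1 rad) and it, tape roll and fitting within 20 mm of their starts (value of joint large_valve_pin between 0.002 and 0.0062 m and contact force between wide_gauge and large_vessel between 1 and 15 N and angle between the z axis of wide_gauge and the z axis of large_valve, either way round below 0.14 rad and x of wide_gauge_seat in the frame of large_valve between -0.004 and 0.004 m and y of wide_gauge_seat in the frame of large_valve between -0.004 and 0.004 m and z of wide_gauge_seat in the frame of large_valve between 0 and 0.008 m and contact force between the fingers and wide_gauge above 1 N and linear speed of wide_gauge below 0.02 m/s and angle between narrow_gauge's own z axis and vertical below 0.1 rad and distance of each of narrow_gauge, tape_roll, fitting from where it was at the start of the episode below 0.02 m); the arm keeps its last pose, push and grip.
It fails at once if the gauge is pressed on the vessel with more than 25 N (contact force between wide_gauge and large_vessel above 25 N).
It fails at once if the small vessel's valve is pressed, or the small vessel is pushed (value of joint small_valve_pin above 0.002 m or contact force between anything else and small_vessel above 4 N).
It fails at once if the other gauge, the tape roll or the fitting is disturbed (distance of any of narrow_gauge, tape_roll, fitting from where it was at the start of the episode above 0.02 m or angle between narrow_gauge's own z axis and vertical above 0.3 rad).
It also fails if it takes over 38 s, if anything falls off the work surface, if the arm or the gripper's body presses on something with over 40 N, if the wrist force passes 120 N, or if a joint passes its speed limit or range.

## Working session

There is one attempt and no reset: what is moved stays moved. The work goes in short steps, Python scripts to look and compute and a tool call to move; the robot and the scene stay as the last step left them, time stands still between calls to the robot, and variables do not carry over. Pictures are saved under pics/ and viewed, on a budget of 10 in all, crops included, one or two more only if the job needs it, and the job is handed in when it is done.

Besides the shell and the picture viewer there is one more tool, called after ">>>" as a command line: name --argument value ..., lists and objects as JSON in quotes. send_rows: Moves the arm, as the interface text tells. Its arguments: {"type":"object","properties":{"series":{"type":"string"},"newtons":{"type":"number"}},"required":["series"]}

```bash
mkdir -p pics; ls
python3 - <<'E'
from station import *
import cv2,numpy as np
o=get_obs();print({k:np.round(v,3).tolist() for k,v in o.items()})
for n in("scene","top","wrist"):
    i=camera_info(n);print(n,{k:np.round(v,4).tolist() for k,v in i.items()})
    cv2.imwrite(f"pics/{n}0.png",camera(n)[:,:,::-1])
a=np.hstack([cv2.imread("pics/scene0.png"),cv2.imread("pics/top0.png")])
E
```

```text
pics
{'time_s': 0.0, 'qpos': [1.097, 0.3, 1.522, -0.0, 1.321, -0.067], 'joint_vel': [0.002, -0.001, 0.0, 0.001, 0.002, 0.001], 'tau': [0.001, -53.18, -35.273, 0.071, 0.024, -0.0], 'ee_pos': [0.218, 0.505, 0.205], 'eef_rot': [-1.571, 0.001, 1.164], 'force': [-0.049, -0.44, 0.587], 'moment': [0.004, -0.03, 0.049], 'grip_width': 0.094}
scene {'K': [[382.0067, 0.0, 251.7074], [0.0, 382.0067, 194.698], [0.0, 0.0, 1.0]], 'k1': -0.0086, 'R': [[0.1913, 0.9815, -0.0078], [0.818, -0.1639, -0.5513], [-0.5424, 0.0991, -0.8342]], 't': [-0.1259, -0.3872, 1.2498]}
top {'K': [[429.3546, 0.0, 245.7548], [0.0, 429.3546, 193.9756], [0.0, 0.0, 1.0]], 'k1': -0.1446, 'R': [[0.0212, -0.9997, -0.0104], [-0.9973, -0.0205, -0.07], [0.0697, 0.0118, -0.9975]], 't': [0.0008, 0.5843, 1.1279]}
wrist {'K': [[294.8885, 0.0, 258.6988], [0.0, 294.8885, 196.397], [0.0, 0.0, 1.0]], 'k1': -0.0429, 'mount': [[1.0, 0.0006, 0.0006, 0.0009], [-0.0004, -0.2752, 0.9614, -0.1791], [0.0008, -0.9614, -0.2752, 0.0807], [0.0, 0.0, 0.0, 1.0]]}
```

View pics/scene0.png

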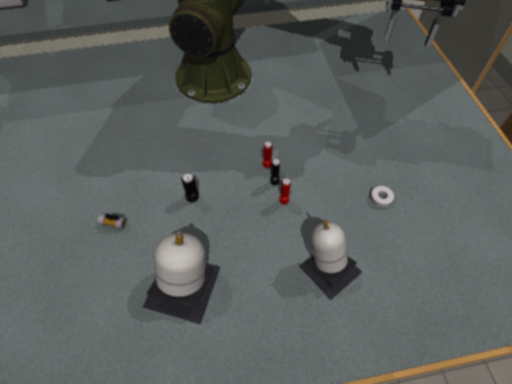

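View pics/top0.png

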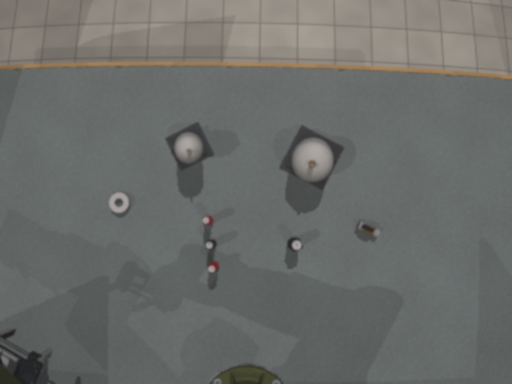

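The scene shows the large vessel at about (180,270) and the small one at (328,248). The isolated black gauge is at (190,188), and a slim black gauge at (275,172) stands between two red decoys at (267,155) and (285,192). The top view has the matching gauges at (294,244) for wide and (210,244) for slim. The tape and the fitting are well clear. The wide candidate is the isolated one. I'll measure it and confirm it in a crop.

```bash
cat > h.py <<'E'
from station import *
import cv2,numpy as np
from scipy.spatial.transform import Rotation as Rot
def cam(n,o=None):
    i=camera_info(n);K=np.array(i["K"]);d=np.array([i["k1"],0,0,0,0.])
    if n=="wrist":
        o=o or get_obs();T=np.eye(4);T[:3,:3]=Rot.from_euler("xyz",o["eef_rot"]).as_matrix();T[:3,3]=o["ee_pos"]
        W=T@np.array(i["mount"]);return K,d,W[:3,:3],W[:3,3]
    R=np.array(i["R"]);return K,d,R.T,-R.T@np.array(i["t"])
def ray(c,p):
    K,d,R,t=c;q=cv2.undistortPoints(np.array([[p]],float),K,d)[0,0]
    v=R@[q[0],q[1],1];return t,v/np.linalg.norm(v)
def plane(c,p,z):
    t,v=ray(c,p);return t+v*(z-t[2])/v[2]
def tri(rs):
    A=sum(np.eye(3)-np.outer(v,v) for t,v in rs);b=sum((np.eye(3)-np.outer(v,v))@t for t,v in rs)
    X=np.linalg.solve(A,b);return X,[round(1e3*np.linalg.norm(np.cross(X-t,v)),1) for t,v in rs]
def proj(c,X):
    K,d,R,t=c;return cv2.projectPoints(np.array([X],float),cv2.Rodrigues(R.T)[0],-R.T@t,K,d)[0][0,0]
E
cat > a.py <<'E'
from h import *
S,T=cam("scene"),cam("top")
s,t=cv2.imread("pics/scene0.png"),cv2.imread("pics/top0.png")
def white(im,x,y,r=12,th=110):
    c=im[y-r:y+r,x-r:x+r].astype(int);m=(c.min(2)>th)&(np.ptp(c,axis=2)<45)
    n,l,st,ce=cv2.connectedComponentsWithStats(m.astype(np.uint8));k=1+np.argmax(st[1:,4]);return ce[k]+[x-r,y-r],st[k,4]
for nm,a,b in(("wide",(188,179),(296,244)),("narrow",(276,163),(210,245))):
    ps,as_=white(s,*a,r=8,th=120);pt,at=white(t,*b,r=8,th=120)
    print(nm,ps,as_,pt,at,tri([ray(S,ps),ray(T,pt)]),plane(T,pt,.087),plane(S,ps,.087))
def big(im,x,y,r,f):return cv2.resize(im[y-r:y+r,x-r:x+r],None,fx=f,fy=f,interpolation=cv2.INTER_CUBIC)
cv2.imwrite("pics/c1.png",np.vstack([np.hstack([big(t,312,160,36,5.5),big(t,294,244,18,11)]),np.hstack([big(s,182,265,36,5.5)[:396],big(s,190,188,18,11)])])[:, :])
E
python3 a.py
```

```text
wide [187.08196721 176.67213115] 61 [296.34375  244.765625] 64 (array([ 0.45447468, -0.11780073,  0.08587558]), [np.float64(0.4), np.float64(0.4)]) [ 0.45454876 -0.11725451  0.087     ] [ 0.45527394 -0.11814115  0.087     ]
narrow [275.82758621 161.10344828] 29 [208.5 245. ] 26 (array([0.44909016, 0.10271994, 0.08449666]), [np.float64(0.4), np.float64(0.4)]) [0.44929207 0.10291478 0.087     ] [0.45095982 0.10172154 0.087     ]
```

View pics/c1.png

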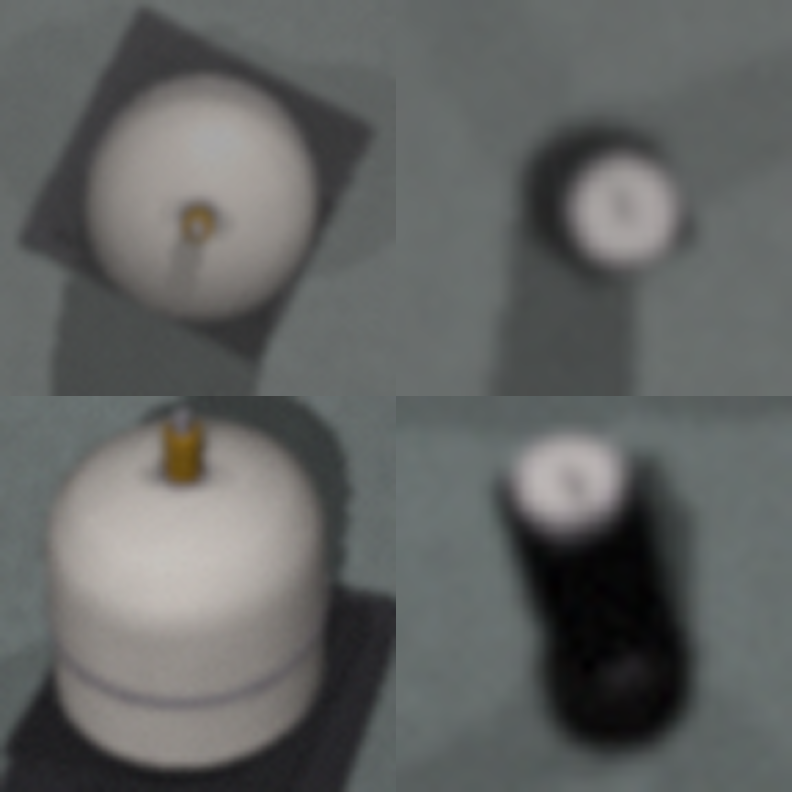

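The crop shows the large vessel with its foot and brass valve at top (312,164). The isolated gauge has a bell about as wide as the dark disc at (291,242), clearly thicker than the slim one (white area 61 against 29 px), so it is the wide gauge.

```bash
cat > b.py <<'E'
from h import *
S,T=cam("scene"),cam("top")
C=np.array([[302.4,125.5],[343.8,147.3],[322.9,189.5],[279.6,168.2]])
P=np.array([plane(T,p,.008)[:2] for p in C]);c=P.mean(0)
print(P.round(4),[np.linalg.norm(P[i]-P[i-1]).round(4) for i in range(4)],c)
e=P[1]-P[0];f=P[0]-P[3];g=(e+np.array([f[1],-f[0]]));yaw=np.arctan2(g[1],g[0]);print("edge",e,f,yaw)
s=cv2.imread("pics/scene0.png");t=cv2.imread("pics/top0.png")
def brass(im,x0,x1,y0,y1):
    q=im[y0:y1,x0:x1].astype(int);m=(q[:,:,2]-q[:,:,0]>35);y,x=np.nonzero(m);return x.mean()+x0,y.mean()+y0,x.min()+x0,x.max()+x0,y.min()+y0,y.max()+y0,len(x)
bs=brass(s,165,200,225,255);bt=brass(t,300,325,150,175);print(bs,bt)
X,r=tri([ray(S,bs[:2]),ray(T,bt[:2])]);print("stem mid-ish",X,r)
for k in range(4):
    a=yaw+k*np.pi/2;V=np.array([c[0]-.05*np.cos(a),c[1]-.05*np.sin(a),.158]);ax=np.array([-np.sin(.35)*np.cos(a),-np.sin(.35)*np.sin(a),np.cos(.35)])
    print(round(a,3),V.round(4),"rim",proj(S,V),proj(T,V),"pin",proj(S,V+.008*ax),proj(T,V+.008*ax),"base",proj(S,V-.02*ax),proj(T,V-.02*ax))
E
python3 b.py
```

```text
[[ 0.7768 -0.1385]
 [ 0.7189 -0.2531]
 [ 0.6015 -0.1959]
 [ 0.6571 -0.0773]] [np.float64(0.1344), np.float64(0.1284), np.float64(0.1306), np.float64(0.131)] [ 0.68857316 -0.16621847]
edge [-0.05789888 -0.1146452 ] [ 0.11971453 -0.06118319] -2.040916105461367
(np.float64(178.79310344827587), np.float64(239.08620689655172), np.int64(176), np.int64(182), np.int64(234), np.int64(244), 58) (np.float64(312.0), np.float64(163.1818181818182), np.int64(310), np.int64(314), np.int64(162), np.int64(165), 11)
stem mid-ish [ 0.65227043 -0.14524241  0.14898797] [np.float64(0.2), np.float64(0.2)]
-2.041 [ 0.7112 -0.1216  0.158 ] rim [193.13825598 262.26792234] [302.73980902 137.93830858] pin [193.96754173 261.01572305] [302.09832737 136.76514887] base [191.13119823 265.29854876] [304.30312132 140.79925646]
-0.47 [ 0.644  -0.1436  0.158 ] rim [178.39529031 233.1863084 ] [311.7213656  166.08420041] pin [178.27598911 230.20086714] [311.64213029 166.67364183] base [178.68728989 240.48515679] [311.91413696 164.64905345]
1.101 [ 0.6659 -0.2108  0.158 ] rim [144.53450904 249.15480394] [339.81970595 157.61361552] pin [142.26931508 247.1012926 ] [341.4965665  157.67104614] base [150.04409576 254.14882371] [335.73023035 157.47434818]
2.671 [ 0.7331 -0.1889  0.158 ] rim [158.00855709 279.77025067] [330.71814056 129.65028167] pin [156.52180044 279.64872517] [331.81710484 127.96981549] base [161.58644102 280.06260238] [328.0332799  133.75389104]
```

The foot yaw fits -0.47 (leaning towards the robot), with the rim near (0.645,-0.144,0.158). I'll refine that later with the wrist camera. Next I go above the gauge.

```bash
cat >> h.py <<'E'
def rel(p,R,o=None):
    o=o or get_obs();R0=Rot.from_euler("xyz",o["eef_rot"])
    print("t",o["time_s"],"turn",(np.degrees((R0.inv()*R).as_rotvec())/5).round(3),"shift cm",(R0.inv().apply(np.array(p)-o["ee_pos"])*100).round(2))
def down(yaw):return Rot.from_euler("xyz",[-np.pi/2,0,yaw])
E
python3 -c "
from h import *
rel([.4547,-.1175,.2],down(-.25))"
```

```text
t 0.15 turn [ 7.0000e-03  1.6203e+01 -9.0000e-03] shift cm [-47.78   0.54 -46.41]
```

>>> send_rows --series "0 8 0 -24 0.3 -23 1; 0 16.2 0 -47.8 0.5 -46.4 1; 0 16.2 0 -47.8 0.5 -46.4 1; 0 16.2 0 -47.8 0.5 -46.4 1; 0 16.2 0 -47.8 0.5 -46.4 1; 0 16.2 0 -47.8 0.5 -46.4 1; 0 16.2 0 -47.8 0.5 -46.4 1; 0 16.2 0 -47.8 0.5 -46.4 1; 0 16.2 0 -47.8 0.5 -46.4 1; 0 16.2 0 -47.8 0.5 -46.4 1"

```text
time_s: 0.98
ee_pos: [0.3658, 0.1137, 0.2024]
eef_rot: [-1.571, -0.0, -0.092]
force: [1.5, 0.7, -1.2]
grip_width: 0.0942
```

```bash
python3 -c "
from h import *
o=get_obs();print(o['ee_pos'],o['eef_rot'])
rel([.4547,-.1175,.2],down(-.25))"
```

```text
[0.36579794 0.11372215 0.20241083] [-1.57063963e+00 -4.14276367e-04 -9.19136426e-02]
t 0.9833 turn [-0.002  1.812  0.005] shift cm [ 10.97   0.24 -22.21]
```

>>> send_rows --series "0 1.8 0 11 0.2 -22.2 1; 0 1.8 0 11 0.2 -22.2 1; 0 1.8 0 11 0.2 -22.2 1; 0 1.8 0 11 0.2 -22.2 1; 0 1.8 0 11 0.2 -22.2 1; 0 1.8 0 11 0.2 -22.2 1; 0 1.8 0 11 0.2 -22.2 1; 0 1.8 0 11 0.2 -22.2 1; 0 1.8 0 11 0.2 -22.2 1; 0 1.8 0 11 0.2 -22.2 1"

```text
time_s: 1.82
ee_pos: [0.456, -0.114, 0.2003]
eef_rot: [-1.571, 0.0, -0.242]
force: [0.1, 0.6, -0.6]
grip_width: 0.0941
```

```bash
python3 -c "
from h import *
o=get_obs();print(o['ee_pos'],o['eef_rot'],o['joint_vel'])
w=camera('wrist');cv2.imwrite('pics/w1.png',w[:,:,::-1])
import json;json.dump({k:np.array(v).tolist() for k,v in o.items()},open('w1.json','w'))
c=cam('wrist',o);print(proj(c,[.4547,-.1175,.087]),proj(c,[.4547,-.1175,0]))
rel([.4547,-.1175,.2],down(-.25))"
```

```text
[ 0.45602642 -0.11397348  0.2003396 ] [-1.57070413e+00  9.97767779e-05 -2.42002932e-01] [ 0.00626927 -0.00607716 -0.00073355  0.00024622 -0.00247934 -0.00346338]
[258.44331304 197.71275051] [258.46890542 179.29897599]
t 1.8667 turn [-0.001  0.095  0.003] shift cm [-0.05  0.05 -0.38]
```

View pics/w1.png

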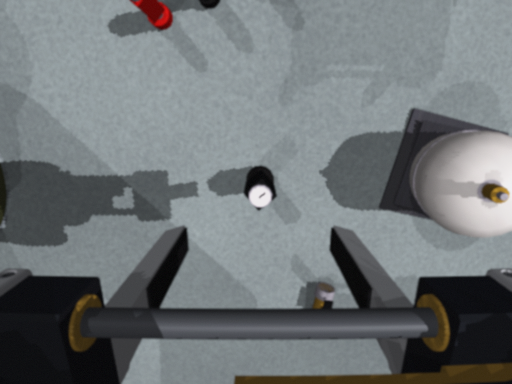

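The wrist view shows the gauge dial at (260,195), close to the prediction of (258,198). The large valve is at (495,194). A corner of the square peeks out at (260,208), so I'll enlarge it to get the yaw.

```bash
python3 -c "
import cv2,numpy as np
w=cv2.imread('pics/w1.png')
f=lambda x,y,r,k:cv2.resize(w[y-r:y+r,x-r:x+r],None,fx=k,fy=k,interpolation=cv2.INTER_CUBIC)
a=f(260,190,25,8);a=np.clip(a.astype(float)*1.6,0,255).astype(np.uint8)
cv2.imwrite('pics/c2.png',np.hstack([a,f(490,192,20,10)]))"
```

```text
(no output)
```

View pics/c2.png

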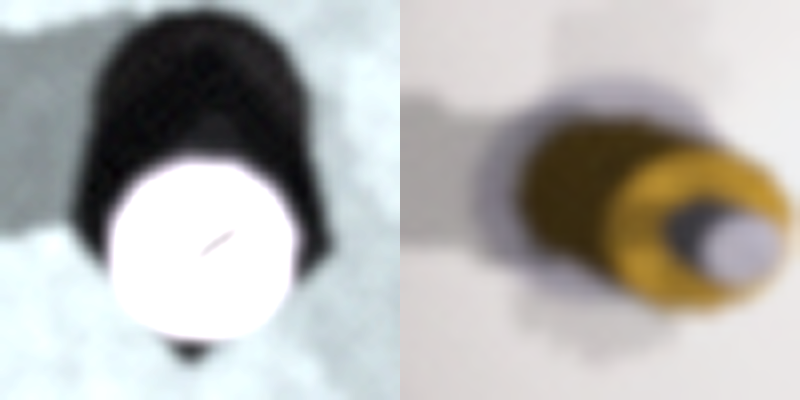

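The crop gives square corners at (244.8,193.1), (259,210.3) and (276.6,196). The rim centre is at (499.6,195.0) and the pin tip at (504.2,196.8).

```bash
cat > c.py <<'E'
from h import *
import json
o=json.load(open('w1.json'));c=cam('wrist',o);S=cam('scene')
L,B,Rr=[plane(c,p,.080)[:2] for p in((244.8,193.1),(259,210.3),(276.6,196))]
print(L,B,Rr,"ctr",(L+Rr)/2,"diag",np.linalg.norm(L-Rr),"halfdiag",np.linalg.norm(B-(L+Rr)/2))
for d in(L-B,Rr-B,):print("edge",np.linalg.norm(d),np.arctan2(d[1],d[0])%(np.pi/2))
print("dial ctr",plane(c,(260.3,196),.087))
print("rim",plane(c,(499.6,195),.158),"pin tip", plane(c,(504.2,196.8),.158+.008*np.cos(.35)))
s=cv2.imread("pics/scene0.png");q=cv2.resize(s[222:250,165:193],None,fx=10,fy=10,interpolation=cv2.INTER_CUBIC)
V=plane(c,(499.6,195),.158);print("scene pred rim",proj(S,V),proj(cam("top"),V), "tri with scene (178.3,232.8)",tri([ray(S,(178.3,233.2)),ray(c,(499.6,195))]))
rel([.4547,-.1175,.2],down(-.25))
E
python3 c.py
```

```text
[ 0.44147478 -0.11112958] [ 0.4514358  -0.13323648] [ 0.47327523 -0.12222473] ctr [ 0.45737501 -0.11667716] diag 0.033680419961329186 halfdiag 0.01759219200071027
edge 0.024247401139131187 0.4233395000441591
edge 0.024458522464848944 0.46701294297174734
dial ctr [ 0.45699813 -0.11617235  0.087     ]
rim [ 0.64859742 -0.14170558  0.158     ] pin tip [ 0.64640895 -0.1404993   0.16551498]
scene pred rim [179.54520499 235.05994705] [310.9540588  164.14290821] tri with scene (178.3,232.8) (array([ 0.64622745, -0.14192458,  0.16091891]), [np.float64(1.5), np.float64(1.5)])
t 1.8667 turn [-0.001  0.095  0.003] shift cm [-0.05  0.05 -0.38]
```

Gauge centre is about (0.4565,-0.117) with grip yaw about 0.445. The valve rim is about (0.648,-0.142,0.158).

```bash
python3 -c "
from h import *
rel([.4565,-.1167,.11],down(.445))"
```

```text
t 1.8667 turn [ 0.000e+00 -7.869e+00  3.000e-03] shift cm [ 0.1   9.05 -0.26]
```

>>> send_rows --series "0 -1.5 0 0.1 1.5 -0.3 1; 0 -3 0 0.1 3 -0.3 1; 0 -4.4 0 0.1 5 -0.3 1; 0 -5.8 0 0.1 7 -0.3 1; 0 -7 0 0.1 8.5 -0.3 1; 0 -7.87 0 0.1 9 -0.3 1; 0 -7.87 0 0.1 9 -0.3 1; 0 -7.87 0 0.1 9 -0.3 1; 0 -7.87 0 0.1 9 -0.3 1; 0 -7.87 0 0.1 9 -0.3 1"

```text
time_s: 2.7
ee_pos: [0.4569, -0.1179, 0.1111]
eef_rot: [-1.572, -0.001, 0.442]
force: [-0.1, 0.7, -0.1]
grip_width: 0.094
```

```bash
python3 -c "
from h import *
o=get_obs();print(o['ee_pos'],o['eef_rot'],o['joint_vel'])
rel([.4565,-.1167,.035],down(.445),o)
w=camera('wrist')
c=cam('wrist',o);print(proj(c,[.4565,-.1167,.087]))
g=w.astype(int);m=((g.min(2)>150)&(np.ptp(g,axis=2)<40)).astype(np.uint8)
n,l,st,ce=cv2.connectedComponentsWithStats(m)
for k in range(1,n):
  if st[k,4]>150:print(ce[k],st[k],plane(c,ce[k],.087))"
```

```text
[ 0.45688252 -0.11793458  0.11108895] [-1.57177183e+00 -1.02203313e-03  4.42278918e-01] [-0.00498121  0.00316184  0.00263594 -0.00147026 -0.00041923 -0.01007921]
t 2.7 turn [ 0.011 -0.031  0.012] shift cm [0.01 7.61 0.14]
[258.22331766 224.78403931]
[149.75526316  30.06973684] [132   0  42  60 760] [ 0.33918039 -0.02807847  0.087     ]
[247.60117589  70.56099951] [  157     0   191   175 10205] [ 0.40495147 -0.02389693  0.087     ]
[316.88656716  39.81791045] [302  27  33  25 335] [0.43661665 0.01148923 0.087     ]
[334.76767677  72.55411255] [309  50  47  42 693] [ 0.45620477 -0.00065928  0.087     ]
[313.95294118  61.47647059] [305  53  18  20 170] [ 0.44092914 -0.00063205  0.087     ]
[218.05255759 228.71601601] [ 143  144  165  163 9247] [ 0.43095581 -0.13227239  0.087     ]
[500.53759398 192.04511278] [490 177  22  30 266] [ 0.60713591 -0.01751912  0.087     ]
[421.89918256 210.08174387] [408 195  32  30 367] [ 0.56068257 -0.05484184  0.087     ]
[258.09787234 223.75319149] [243 209  32  30 705] [ 0.45606838 -0.11600506  0.087     ]
[ 10.365 250.95 ] [  0 228  26  39 400] [ 0.29066512 -0.22043389  0.087     ]
[318.14035088 296.39181287] [312 284  15  22 171] [ 0.52614011 -0.15170602  0.087     ]
[345.49315068 360.11937378] [329 341  32  33 511] [ 0.57940034 -0.19853378  0.087     ]
```

The dial measures (0.4561,-0.1160), as predicted. I descend and then close.

>>> send_rows --series "0 0 0 0 0.5 0.18 1; 0 0 0 0 2 0.18 1; 0 0 0 0 3.5 0.18 1; 0 0 0 0 5 0.18 1; 0 0 0 0 6.5 0.18 1; 0 0 0 0 7.6 0.18 1; 0 0 0 0 7.6 0.18 1; 0 0 0 0 7.6 0.18 1; 0 0 0 0 7.6 0.18 0.2; 0 0 0 0 7.6 0.18 -0.3" --newtons 30

```text
time_s: 3.58
ee_pos: [0.4562, -0.1166, 0.0351]
eef_rot: [-1.572, -0.001, 0.444]
force: [0.1, 0.2, -0.2]
grip_width: 0.0839
```

>>> send_rows --series "0 0 0 0 0 0 -1; 0 0 0 0 0 0 -1; 0 0 0 0 0 0 -1; 0 0 0 0 0 0 -1; 0 0 0 0 0 0 -1; 0 0 0 0 0 0 -1; 0 0 0 0 0 0 -1; 0 0 0 0 0 0 -1; 0 0 0 0 0 0 -1; 0 0 0 0 0 0 -1" --newtons 30

```text
time_s: 4.42
ee_pos: [0.4557, -0.1165, 0.0343]
eef_rot: [-1.571, 0.0, 0.444]
force: [-0.2, -0.4, -0.1]
grip_width: 0.0261
```

```bash
python3 -c "
from h import *
o=get_obs();print(o['ee_pos'],o['eef_rot'],o['grip_width'],o['force'])
# lean -> plan
for yaw in(-.47,):
  ax=np.array([-np.sin(.35)*np.cos(yaw),-np.sin(.35)*np.sin(yaw),np.cos(.35)]);print(ax)
"
```

```text
[ 0.45574676 -0.11648064  0.03428087] [-1.57077399e+00  1.85150836e-05  4.43694846e-01] 0.026058035105679472 [-0.20111446 -0.35943417 -0.14778241]
[-0.30571681  0.15529371  0.93937271]
```

Grip width is 26.1 mm, so the hold is good. Lift straight up next.

>>> send_rows --series "0 0 0 0 -1 0 -1; 0 0 0 0 -3 0 -1; 0 0 0 0 -6 0 -1; 0 0 0 0 -9 0 -1; 0 0 0 0 -12 0 -1; 0 0 0 0 -15 0 -1; 0 0 0 0 -17 0 -1; 0 0 0 0 -18 0 -1; 0 0 0 0 -18 0 -1; 0 0 0 0 -18 0 -1" --newtons 30

```text
time_s: 5.25
ee_pos: [0.4555, -0.1164, 0.2137]
eef_rot: [-1.57, 0.0, 0.444]
force: [-0.3, 0.7, -2.2]
grip_width: 0.0261
```

```bash
cat >> h.py <<'E'
YAW=-.47;V=np.array([.648,-.142,.158])
def goal(d,V=None,yaw=None,lat=(0,0)):
    V=globals()["V"] if V is None else V;yaw=YAW if yaw is None else yaw
    ax=np.array([-np.sin(.35)*np.cos(yaw),-np.sin(.35)*np.sin(yaw),np.cos(.35)])
    A,_=Rot.align_vectors([ax],[[0,0,1.]]);k=np.cross([0,0,1],ax);A=Rot.from_rotvec(k/np.linalg.norm(k)*.35)
    return V+ax*(d+.0203),A*down(.445)
E
python3 -c "
from h import *
o=get_obs();print(o['ee_pos'],o['eef_rot'],o['grip_width'],o['force'],o['qpos'])
rel(*goal(.07),o)"
```

```text
[ 0.45545172 -0.11637798  0.21365924] [-1.57039901e+00  4.40036092e-04  4.43709871e-01] 0.02613212646821585 [-0.27097129  0.67650836 -2.21314691] [-3.28093456e-01  1.14057491e-01  1.72571380e+00 -2.29774643e-05
  1.30241382e+00 -7.71797141e-01]
t 5.25 turn [-3.182 -0.014 -2.453] shift cm [14.4  -2.93 -8.13]
```

>>> send_rows --series "-0.5 0 -0.4 1 -1.5 -0.6 -1; -1 0 -0.8 3 -2.9 -1.7 -1; -1.5 0 -1.2 5.5 -2.9 -3.1 -1; -2 0 -1.6 8 -2.9 -4.5 -1; -2.5 0 -2 10.5 -2.9 -5.9 -1; -3 0 -2.3 12.5 -2.9 -7 -1; -3.18 0 -2.45 13.8 -2.9 -7.8 -1; -3.18 0 -2.45 14.4 -2.9 -8.1 -1; -3.18 0 -2.45 14.4 -2.9 -8.1 -1; -3.18 0 -2.45 14.4 -2.9 -8.1 -1" --newtons 30

```text
time_s: 6.08
ee_pos: [0.6203, -0.1277, 0.2429]
eef_rot: [-1.852, -0.21, 0.474]
force: [0.1, 0.0, -2.0]
grip_width: 0.0255
```

```bash
python3 -c "
from h import *
o=get_obs();print(o['ee_pos'],o['eef_rot'],o['grip_width'],o['force'],o['joint_vel'])
rel(*goal(.07),o)
w=camera('wrist')[:,:,::-1];cv2.imwrite('pics/w2.png',w)
import json;json.dump({k:np.array(v).tolist() for k,v in o.items()},open('w2.json','w'))
s=camera('scene')[:,:,::-1];t=camera('top')[:,:,::-1];cv2.imwrite('pics/scene2.png',s);cv2.imwrite('pics/top2.png',t)
c=cam('wrist',o);ax=goal(1)[0]-goal(0)[0]
for d in(.008,0,-.02):print(d,*[proj(q,V+d*ax).round(1) for q in(c,cam('scene'),cam('top'))])
f=lambda im,x,y:cv2.resize(im[y-30:y+30,x-40:x+40],(400,300),interpolation=cv2.INTER_CUBIC)
cv2.imwrite('pics/c3.png',np.vstack([cv2.resize(w,(400,300)),f(s,180,230)]))
"
```

```text
[ 0.62033492 -0.12769969  0.24294983] [-1.85185087 -0.21041866  0.47370512] 0.025505208467708148 [ 0.09121063  0.0308424  -2.04798321] [-4.24150028e-03 -1.77104637e-02  1.07990891e-02 -1.11555882e-03
  6.59726689e-05 -1.92793690e-03]
t 6.0833 turn [-0.003 -0.013 -0.006] shift cm [-0.01  0.02 -0.02]
0.008 [258.  203.2] [179.3 231.8] [311. 165.]
0 [258.  200.8] [179.4 234.8] [311.1 164.4]
-0.02 [258.1 195.1] [179.6 242.1] [311.3 163. ]
```

View pics/c3.png

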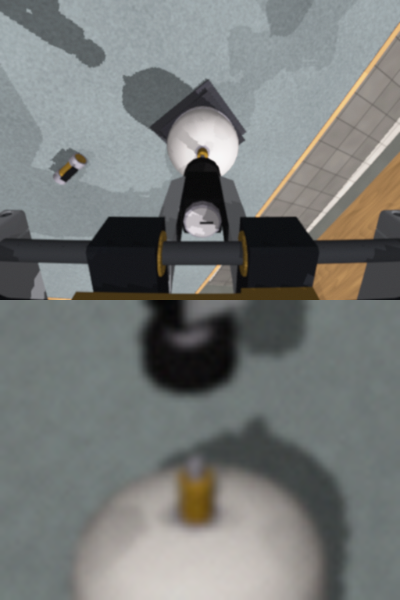

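The wrist view shows the stem just beneath the bell, near (260,195) full-scale. The scene crop shows the pin tip at (179.4,232), where (179.3,231.8) was predicted. I'll check the alignment numerically, bell against stem, in both views.

```bash
cat > d.py <<'E'
from h import *
import json
o=json.load(open('w2.json'));c=cam('wrist',o);S=cam('scene')
w=cv2.imread('pics/w2.png').astype(int);s=cv2.imread('pics/scene2.png').astype(int)
R=Rot.from_euler("xyz",o["eef_rot"]).as_matrix();P=lambda y:np.array(o["ee_pos"])+R[:,1]*y
ax=-R[:,1]
def rows(im,x0,x1,y0,y1,f,n):
    for y in range(y0,y1):
        x=np.nonzero(f(im[y,x0:x1]))[0]
        if len(x)>2:print(n,y,x.min()+x0,x.max()+x0,"mid",(x.min()+x.max())/2+x0)
br=lambda q:q[:,2]-q[:,0]>40
dk=lambda q:q.max(1)<38
rows(w,245,275,180,208,br,"w brass");rows(w,225,290,202,222,dk,"w bell")
rows(s,170,190,228,246,br,"s brass");rows(s,160,192,200,222,dk,"s bell")
for y in(.0163,.0343):print("gauge axis",y,proj(c,P(y)),proj(S,P(y)))
for d in(0,-.01,-.02):print("stem",d,proj(c,V+d*ax),proj(S,V+d*ax))
E
python3 d.py
```

```text
w brass 190 257 261 mid 259.0
w brass 191 256 262 mid 259.0
w brass 192 255 263 mid 259.0
w brass 193 255 264 mid 259.5
w brass 194 254 264 mid 259.0
w brass 195 254 264 mid 259.0
w brass 196 253 265 mid 259.0
w brass 197 253 265 mid 259.0
w brass 198 253 265 mid 259.0
w brass 199 252 266 mid 259.0
w brass 200 252 265 mid 258.5
w brass 201 253 265 mid 259.0
w bell 202 255 261 mid 258.0
w bell 203 253 265 mid 259.0
w bell 204 250 267 mid 258.5
w bell 205 248 269 mid 258.5
w bell 206 246 271 mid 258.5
w bell 207 245 272 mid 258.5
w bell 208 244 273 mid 258.5
w bell 209 243 274 mid 258.5
w bell 210 242 275 mid 258.5
w bell 211 241 275 mid 258.0
w bell 212 241 276 mid 258.5
w bell 213 240 277 mid 258.5
w bell 214 240 278 mid 259.0
w bell 215 239 278 mid 258.5
w bell 216 239 278 mid 258.5
w bell 217 238 279 mid 258.5
w bell 218 238 279 mid 258.5
w bell 219 238 279 mid 258.5
w bell 220 237 279 mid 258.0
w bell 221 237 279 mid 258.0
s brass 235 176 181 mid 178.5
s brass 236 176 182 mid 179.0
s brass 237 176 182 mid 179.0
s brass 238 176 181 mid 178.5
s brass 239 176 181 mid 178.5
s brass 24
[... 306 characters left out ...]
d 178.0
s bell 206 169 186 mid 177.5
s bell 207 169 186 mid 177.5
s bell 208 169 186 mid 177.5
s bell 209 169 186 mid 177.5
s bell 210 169 186 mid 177.5
s bell 211 169 186 mid 177.5
s bell 212 169 186 mid 177.5
s bell 213 170 185 mid 177.5
s bell 214 170 185 mid 177.5
s bell 215 171 184 mid 177.5
s bell 216 172 183 mid 177.5
s bell 217 174 181 mid 177.5
gauge axis 0.0163 [257.96934532 230.43835865] [178.39831129 205.58429017]
gauge axis 0.0343 [258.00534949 221.45715772] [178.67718351 213.00503787]
stem 0 [258.03989762 200.76530975] [179.36886054 234.82058532]
stem -0.01 [258.05326782 197.84131156] [179.50880453 238.49355699]
stem -0.02 [258.06578887 195.10408672] [179.64664812 242.10839844]
```

Relative offsets are under 1 mm: about +0.4 mm in tool x and +0.6 mm in tool z. I approach to just short of the rim with that correction.

>>> send_rows --series "0 0 0 0.03 1 0.05 -1; 0 0 0 0.03 2 0.05 -1; 0 0 0 0.03 3 0.05 -1; 0 0 0 0.03 3.8 0.05 -1; 0 0 0 0.03 4.4 0.05 -1; 0 0 0 0.03 4.8 0.05 -1; 0 0 0 0.03 5 0.05 -1; 0 0 0 0.03 5 0.05 -1; 0 0 0 0.03 5 0.05 -1; 0 0 0 0.03 5 0.05 -1" --newtons 30

```text
time_s: 7.07
ee_pos: [0.6361, -0.135, 0.1968]
eef_rot: [-1.853, -0.212, 0.474]
force: [0.6, 0.7, -1.3]
grip_width: 0.0258
```

```bash
python3 -c "
from h import *
import json
o=get_obs();print(o['ee_pos'],o['eef_rot'],o['grip_width'],o['force'],o['moment'])
rel(*goal(.01),o)
w=camera('wrist')[:,:,::-1];cv2.imwrite('pics/w3.png',w)
s=camera('scene')[:,:,::-1];cv2.imwrite('pics/s3.png',s)
json.dump({k:np.array(v).tolist() for k,v in o.items()},open('w3.json','w'))
f=lambda im,x,y,r:cv2.resize(im[y-r:y+r,x-r:x+r],(400,400),interpolation=cv2.INTER_CUBIC)
cv2.imwrite('pics/c4.png',np.clip(np.hstack([f(w,258,205,32),f(s,179,228,24)])*1.5,0,255))
"
```

```text
[ 0.63605895 -0.13501095  0.19675351] [-1.85298816 -0.21158583  0.47383311] 0.02578766697164893 [ 0.6486226   0.65647704 -1.34621731] [0.07063994 0.32447906 0.01563736]
t 7.0667 turn [ 0.009 -0.015  0.007] shift cm [-0.09  1.08 -0.02][ WARN:0@2.650] global loadsave.cpp:1063 imwrite_ Unsupported depth image for selected encoder is fallbacked to CV_8U.
```

View pics/c4.png

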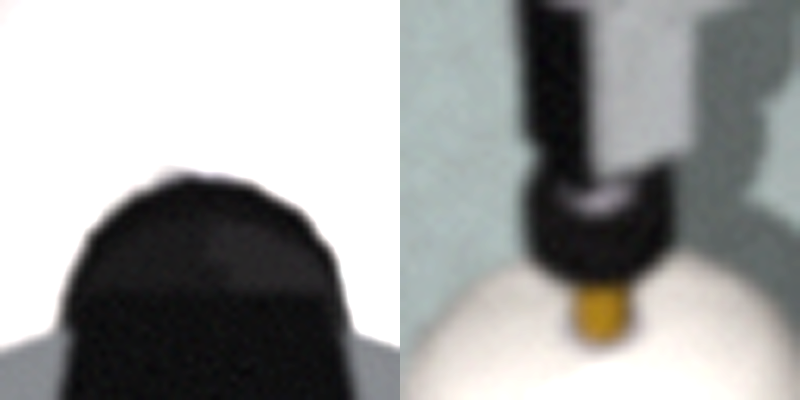

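The scene crop shows the bell centred on the stem (bell middle column 601, stem 601.5 in the crop). Continue slowly down over the rim, to where the pin is about to be met.

>>> send_rows --series "0 0 0 -0.04 0.1 0 -1; 0 0 0 -0.04 0.25 0 -1; 0 0 0 -0.04 0.4 0 -1; 0 0 0 -0.04 0.5 0 -1; 0 0 0 -0.04 0.6 0 -1; 0 0 0 -0.04 0.7 0 -1; 0 0 0 -0.04 0.8 0 -1; 0 0 0 -0.04 0.9 0 -1; 0 0 0 -0.04 0.95 0 -1; 0 0 0 -0.04 0.95 0 -1" --newtons 30

```text
time_s: 8.0
ee_pos: [0.6385, -0.1367, 0.1871]
eef_rot: [-1.852, -0.211, 0.474]
force: [-0.0, -0.7, -2.1]
grip_width: 0.0261
```

```bash
cat > e.py <<'E'
from h import *
F=[];o=get_obs()
for _ in range(4):camera('top');o=get_obs();F.append(o['force'])
f=np.mean(F,0);R=Rot.from_euler("xyz",o["eef_rot"])
print(o['time_s'],o['ee_pos'],"F",f.round(2),"tool F",R.inv().apply(f).round(2),"sd",np.std(F,0).round(2),"M",np.round(o['moment'],3))
rel(*goal(.004),o)
E
python3 e.py
```

```text
8.2 [ 0.63851354 -0.13670441  0.18733111] F [-0.21 -0.15 -1.6 ] tool F [-0.58  1.46  0.38] sd [0.43 0.42 0.34] M [0.092 0.287 0.008]
t 8.2 turn [ 0.005 -0.015  0.001] shift cm [-0.03  0.7  -0.04]
```

There's no contact yet: tool Fy is +1.4 N, which is the gauge's weight. Advance 5 mm in small steps.

>>> send_rows --series "0 0 0 0 0.05 0 -1; 0 0 0 0 0.1 0 -1; 0 0 0 0 0.15 0 -1; 0 0 0 0 0.2 0 -1; 0 0 0 0 0.25 0 -1; 0 0 0 0 0.3 0 -1; 0 0 0 0 0.35 0 -1; 0 0 0 0 0.4 0 -1; 0 0 0 0 0.45 0 -1; 0 0 0 0 0.5 0 -1" --newtons 30

```text
time_s: 9.03
ee_pos: [0.64, -0.1374, 0.1827]
eef_rot: [-1.853, -0.211, 0.474]
force: [-2.8, 0.6, 0.8]
grip_width: 0.0259
```

```bash
python3 e.py
```

```text
9.2333 [ 0.64004227 -0.13744477  0.18266887] F [-2.12  0.84  0.64] tool F [-1.34 -1.38  1.38] sd [0.19 0.55 0.46] M [ 0.139  0.516 -0.034]
t 9.2333 turn [ 0.005 -0.014  0.001] shift cm [-0.03  0.2  -0.04]
```

Contact: about 2.8 N along the axis, so roughly 1 mm pressed. About 3 mm more, easing slightly with the side force.

>>> send_rows --series "0 0 0 -0.02 0.05 0.02 -1; 0 0 0 -0.04 0.1 0.04 -1; 0 0 0 -0.05 0.15 0.05 -1; 0 0 0 -0.05 0.2 0.05 -1; 0 0 0 -0.05 0.25 0.05 -1; 0 0 0 -0.05 0.28 0.05 -1; 0 0 0 -0.05 0.28 0.05 -1; 0 0 0 -0.05 0.28 0.05 -1; 0 0 0 -0.05 0.28 0.05 -1; 0 0 0 -0.05 0.28 0.05 -1" --newtons 30

```text
time_s: 10.07
ee_pos: [0.6404, -0.1377, 0.1798]
eef_rot: [-1.853, -0.211, 0.474]
force: [1.5, -1.2, 4.6]
grip_width: 0.0261
```

```bash
python3 e.py; python3 -c "
from h import *
w=camera('wrist')[:,:,::-1];s=camera('scene')[:,:,::-1]
cv2.imwrite('pics/s5.png',s)
f=lambda im,x,y,r:cv2.resize(im[y-r:y+r,x-r:x+r],(400,400),interpolation=cv2.INTER_CUBIC)
cv2.imwrite('pics/c5.png',np.hstack([f(w,258,230,130),f(s,179,228,24)]))"
```

```text
10.2667 [ 0.64028512 -0.13765132  0.17972348] F [0.66 0.17 4.34] tool F [ 1.56 -3.91 -1.29] sd [0.41 0.39 0.29] M [-0.147 -0.354  0.024]
t 10.2667 turn [ 0.005 -0.014  0.001] shift cm [ 0.02 -0.09 -0.09]
```

View pics/c5.png

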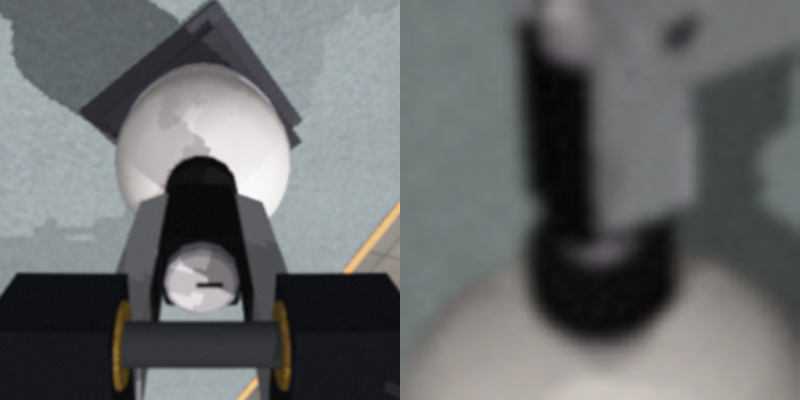

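Axial force is about 5.3 N, so the pin is roughly 4.3 mm in. The rise from 2.8 N over 3.2 mm of travel matches the spring rate. Both crops show the bell over the stem, on axis. I'll relieve the small side force and settle.

>>> send_rows --series "0 0 0 0.01 0 -0.01 -1; 0 0 0 0.02 0 -0.02 -1; 0 0 0 0.03 0 -0.03 -1; 0 0 0 0.03 0 -0.03 -1; 0 0 0 0.03 0 -0.03 -1; 0 0 0 0.03 0 -0.03 -1; 0 0 0 0.03 0 -0.03 -1; 0 0 0 0.03 0 -0.03 -1; 0 0 0 0.03 0 -0.03 -1; 0 0 0 0.03 0 -0.03 -1" --newtons 30

```text
time_s: 11.2
ee_pos: [0.6405, -0.1378, 0.1797]
eef_rot: [-1.852, -0.211, 0.474]
force: [-2.5, 1.0, 2.4]
grip_width: 0.0258
```

```bash
python3 e.py; python3 -c "
from h import *
o=get_obs();a=-Rot.from_euler('xyz',o['eef_rot']).as_matrix()[:,1];b=np.array([-.30572,.15529,.93937])
print('tilt err',np.arccos(a@b),o['grip_width'])"
```

```text
11.4 [ 0.64050234 -0.13776076  0.17968845] F [-2.42  1.45  2.82] tool F [-0.87 -3.61  1.45] sd [0.45 0.3  0.47] M [0.141 0.587 0.009]
t 11.4 turn [ 0.001 -0.014 -0.004] shift cm [ 0.01 -0.1  -0.07]
tilt err 0.002100713285449961 0.026249957097542465
```

Axial force is now about 5.0 N (half way), side force about 1 N, and the tool is steady and aligned. Handing in.

```bash
python3 -c "
from station import *
print(hand_in())"
```

```text
the job is handed in; nothing more can be done
None
```

I picked up the wide gauge (the isolated black one, clearly thicker than the slim one between the two red ones). I slipped it over the large vessel's leaning valve, pressed the pin about half way, and handed in while still holding it there. `hand_in()` gives no verdict, so I can't say whether it passed.

**Last checks:**
- **Press:** the axial force was about 5.0 N after taking off the gauge's weight, which puts the pin about 4 mm in. The rise in force over the last 3 mm of travel matched the spring rate.
- **Alignment:** the tool axis was 0.002 rad from my estimate of the valve axis. That estimate comes from the vessel's foot edges, so it could be off by about 0.02 rad. In the scene crop the bell was centred on the stem.
- **Grip:** the fingers read 26.2 mm on the 26 mm grip, at 30 N.
- **Time:** 11.4 s of the 38 s.

**Disagreements:**
- **Side force:** it changed direction with 0.3–0.5 mm sideways moves, probably friction at the pin tip. I eased it from about 2.7 N to about 1 N.
- **Height:** the measured height was about 1 mm above my target for half way, within the calibration error. I went by the force instead.

I did not re-measure the other gauge, the tape roll or the fitting at the end. The arm stayed well clear of them.

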